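# Switch over the control box with the flat driver

## Task

Take the wide flat driver from its wooden stand, set its blade in the slotted switch on top of the grey control box and turn the switch a quarter turn clockwise (seen from above) to its stop, so that the slot lines up with the two raised bars. Then stand the driver back in the hole of its wooden stand, handle up, and let go.

Things in the scene. Friction and masses are not known exactly. Their poses are not given: they have to be found in the camera images.
- driver_grip (a point): Loose flat driver, 120 mm long, upright in the stand. Point: centre of its wooden handle, 85 mm above the blade's tip; z up the handle, x along the blade's width. Handle 34 (x) x 24 (y, flat sides: grip here) x 70 mm high; below it a round guard disc 52 wide, 5 thick, then 45 mm of 12 mm shank and steel blade, the blade 18 long, 20 wide (x), 3 thick (y). About 120 g.
- slot (a point): Steel dial 64 mm wide on a fixed grey box 130x130x50 mm (a second box has a plain knob, no slot). Point: on the dial's upright axis at the slot's floor, 56 mm above the bench; turns with the dial; x along the slot, which crosses the dial, z up. Slot 16 deep: lower 8 mm 5.5 wide, then bevelled out to 21 at the top. Blade on the floor: handle's centre 85 mm above this point.
- selector (a joint): Turn of the dial in rad, growing clockwise seen from above: 0 with the slot along the two round dots on the box (it starts at 0 to 0.2), 1.571 at its stop, a quarter turn on, with the slot along the two raised bars. It turns stiffly (about 0.06 N m) and stays where it is left.
- stand_hole (a point): Wooden stand 100x100x50 mm, fixed to the bench. Point: centre of its round through hole, 36 mm wide, at the top face 50 mm above the bench; z up. The driver hangs in it by its guard disc, shank and blade in the hole, the handle's centre 40 mm above this point.
Mind the look-alikes: they are no part of the job. What is meant by the part that bears stand_hole is not red, and is the smaller of those in its own colour.

How it is judged:
By the outcome, as a careful person would: the job done as asked, in the order asked, and still so for the second after the job is handed in, with the robot touching nothing.
It also fails if it takes over 48 s, if anything falls off the work surface, if the arm or the gripper's body presses on something with over 40 N, if the wrist force passes 120 N, or if a joint passes its speed limit or range.

## Robot

A 7-joint arm with a two-finger parallel gripper is mounted at the origin on the work surface; the furniture and walls round the work are solid. World frame = base frame: x ahead of the robot, y to its left, z up, the work surface at z = 0. Lengths are in m, angles in rad, forces in N, time in s.
With the tool pointing down it reaches from about 0.4 to 0.925 m from the base axis. Payload 4.1 kg.
Tool frame: the origin (TCP) lies at the very end of the fingers, on their centre line; the grasp point (between the pads) lies 19 mm behind it (arm.grip_depth is the distance from the TCP to the grasp point, in m); z points along the fingers, y is the direction in which the jaws open and shut (so a half turn about z gives the same grasp; the last joint's range is limited). The gripper opens to 85 mm and grips with 20 to 120 N. Pads are 22 mm wide; open, the fingers measure 114 mm over their backs; the gripper's body (76 mm by 85 mm) begins 54 mm behind the grasp point. The pads swing forward as they close: fully open they stand 13 mm farther back than shut.
Start: joints at [-1.357, 0.398, 0.045, 1.537, -0.019, 1.207, -0.051], TCP at [0.2, 0.619, 0.209] pointing down, gripper open.
Joint ranges: [-2.82, 2.82], [-0.49, 2.23], [-1.37, 1.46], [0, 2.46], [-1.36, 4.5], [0.23, 2], [-2.94, 2.94]. Speed limits (rad/s): [2.57, 2.57, 3.14, 3.14, 3.14, 3.14, 3.14].

## Interface

Orientations are given as [roll, pitch, yaw] about the fixed x, y, z axes, in that order (R = Rz(yaw) Ry(pitch) Rx(roll)).
In Python, from cell import readout, vision, ticket, arm gives the robot as it stands. The module is installed in compiled form; this text tells all that it offers.
- The arm moves only by the tool servo_tool, never from a script. Its argument "motion" is a list of rows, each an object of numbers: "x", "y", "z": the shift along the tool's x, y, z in units of 40 mm (1.0 is 40 mm); "rx", "ry", "rz": the turn, a rotation vector about the tool's x, y, z in rad; "jaw": the opening in per cent of the stroke, from 0 (shut) to 100 (fully open). A call has 1 to 12 rows; each row shifts and turns the commanded pose from where the row before left it, along the tool's axes as they then stand; what a row does not reach is not made up. A row lasts 1/10 s, in which the tool goes at most 50 mm and 8.59 degrees, less where a joint would pass 70% of its speed; a pose out of reach is approached as far as the arm can. A call is refused whole if a number of a shift passes 1 or a number of a turn 0.15, either way. A call with a gripper value outside its range is refused whole. The fingers move at their own pace and stop on an object; "newtons" is the grip in N (left out, the last holds). Time passes only in rows, so rows that do not move let the fingers close. It gives the time, the measured TCP pose, the force and the opening at its end, in the units of the state.
- readout.state(): the state, without advancing time (a new reading comes with each control period).
- vision.snapshot(name): name is "scene" or "top" or "wrist"; returns the picture (384x512x3 uint8, red, green, blue); there is no depth.
- vision.get_calibration(name): a dict with "fx", "fy", "cx", "cy" (pixels), "D" ([k1, k2, p1, p2, k3] as OpenCV has them; the pictures are not rectified), "origin" and "rotation" of the camera in the world. Camera axes: x right, y down, z forward; pixel columns grow to the right and rows downward; lengths in m; the calibration is good to about 2 mm. A picture is of the moment at which its call begins: read the wrist's pose just before it. get_calibration takes no time and is no camera call; for the wrist camera it gives the pose at the moment of the call.
- ticket.finish_job(): hands the job in, once; it reports no verdict.
The state is a dict: "t": time; "joints": joint angles; "dq": joint speeds; "effort": joint torques, N m; "tcp_pos": TCP position; "tcp_rot": TCP orientation; "force": force on the tool from outside, world axes, zero at the start; "wrist_torque": the same for the moment, N m; "finger_gap": opening from 0.0 (shut) to 1.0 (fully open).
Only numpy, scipy, OpenCV 4.12 (cv2) and the standard library are available. Lean on these libraries where they do the work, as an engineer would, in place of code of your own. Each camera call takes 0.05 s, during which the arm holds its last target. There are 200 camera calls.

## Working session

There is one attempt and no reset: what is moved stays moved. The work goes in short steps, Python scripts to look and compute and a tool call to move; the robot and the scene stay as the last step left them, time stands still between calls to the robot, and variables do not carry over. Pictures are saved under pics/ and viewed, about 8 in all and at most 12, crops included, and the job is handed in when it is done.

Besides the shell and the picture viewer there is one more tool, called as a command line: name --argument value ..., lists and objects as JSON in quotes. servo_tool: Moves the arm, as the interface text tells. Its arguments: {"type":"object","properties":{"motion":{"type":"array"},"newtons":{"type":"number"}},"required":["motion"]}

```bash
mkdir -p pics
cat > h.py <<'E'
import numpy as np, cv2
from cell import readout, vision, ticket, arm
def snap(n,f):
    c=vision.get_calibration(n); im=vision.snapshot(n); cv2.imwrite(f'pics/{f}.png',im[:,:,::-1]); 
    np.save(f'pics/{f}.npy',c,allow_pickle=True); return im,c
def load(f): return np.load(f'pics/{f}.npy',allow_pickle=True).item()
def ray(c,uv):
    K=np.array([[c['fx'],0,c['cx']],[0,c['fy'],c['cy']],[0,0,1]])
    p=cv2.undistortPoints(np.array([[uv]],float),K,np.array(c['D']))[0,0]
    d=np.array(c['rotation'])@[p[0],p[1],1]; return np.array(c['origin']),d/np.linalg.norm(d)
def atz(c,uv,z):
    o,d=ray(c,uv); return o+d*(z-o[2])/d[2]
def tri(L):
    A=np.zeros((3,3));b=np.zeros(3);R=[ray(c,u) for c,u in L]
    for o,d in R: P=np.eye(3)-np.outer(d,d);A+=P;b+=P@o
    X=np.linalg.solve(A,b); return X,[np.linalg.norm((np.eye(3)-np.outer(d,d))@(X-o)) for o,d in R]
def proj(c,X):
    R=np.array(c['rotation']);K=np.array([[c['fx'],0,c['cx']],[0,c['fy'],c['cy']],[0,0,1]])
    return cv2.projectPoints(np.array(X,float).reshape(-1,1,3),cv2.Rodrigues(R.T)[0],-R.T@np.array(c['origin']),K,np.array(c['D']))[0][:,0]
E
python3 - <<'E'
from h import *
s=readout.state();print(s)
a,c1=snap('scene','s0');b,c2=snap('top','t0')
print(c1,c2)
im=np.vstack([np.hstack([a,b])]);cv2.imwrite('pics/both.png',cv2.resize(im,(800,300),interpolation=cv2.INTER_AREA)[:,:,::-1])
E
```

```text
{'t': 0.0, 'joints': array([-1.35700724,  0.39919198,  0.04504503,  1.53786302, -0.01870983,
        1.20686456, -0.05069931]), 'dq': array([-0.00038206, -0.00109961, -0.00085578,  0.00027254,  0.00050378,
       -0.00096992, -0.0014046 ]), 'effort': array([-7.96640743e-04, -4.75118494e+01,  1.36440799e+00, -2.54219466e+01,
        1.15377334e-02,  9.38402431e-03, -1.64952877e-05]), 'tcp_pos': array([0.19979609, 0.61784048, 0.20757127]), 'tcp_rot': array([-3.13969177e+00,  1.27731974e-04,  2.82890296e+00]), 'force': array([-0.1447849 , -0.16850533, -0.14456501]), 'wrist_torque': array([-0.02142339, -0.00112967, -0.0546336 ]), 'finger_gap': 0.9998681952585757}
{'fx': 407.2516243282674, 'fy': 407.2516243282674, 'cx': 254.08374208012492, 'cy': 184.98859495004706, 'D': array([-0.04621927,  0.        ,  0.        ,  0.        ,  0.        ]), 'origin': array([-0.22135886, -0.69761987,  0.62659743]), 'rotation': array([-2.10700285,  0.00286749, -0.76036034])} {'fx': 388.66226963137336, 'fy': 388.66226963137336, 'cx': 261.7168526861823, 'cy': 196.78862104266966, 'D': array([-0.11831469,  0.        ,  0.        ,  0.        ,  0.        ]), 'origin': array([ 0.21346245, -0.04630383,  1.14062255]), 'rotation': array([-2.98117018, -0.01975058, -1.54116891])}
```

```bash
sed -i "s/np.array(c\['rotation'\])/rot(c)/g" h.py
cat >> h.py <<'E'
from scipy.spatial.transform import Rotation as Ro
def rot(c): return Ro.from_euler('xyz',c['rotation']).as_matrix()
E
python3 -c "
from h import *
for f in 's0','t0':
  c=load(f);print(rot(c)[:,2],proj(c,[0.2,.618,.2076]))"
```

```text
[ 0.59139631  0.62390352 -0.5108765 ] [[66.05156829 99.2432624 ]]
[ 0.16024269 -0.01475531 -0.98696736] [[ -9.90413798 252.79482314]]
```

View pics/s0.png

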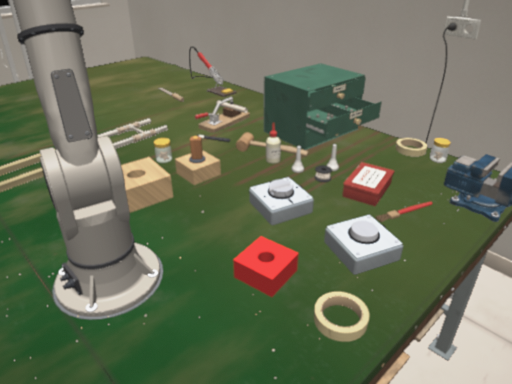

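View pics/t0.png

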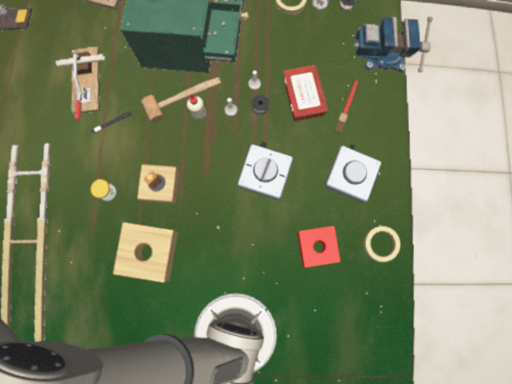

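Stands: the red one (top 320,246), the large wooden one (144,252), and the small wooden one (157,182) holding the driver. The small one fits: not red, and smaller of the two wooden ones. Boxes: the left one (266,170) has a slot; the right one (355,173) has a plain knob. I'll confirm with an enlarged crop.

Run:
```python
from h import *
t=cv2.imread('pics/t0.png');s=cv2.imread('pics/s0.png')
def C(im,u,v,w,h,k=5): return cv2.resize(im[v:v+h,u:u+w],None,fx=k,fy=k,interpolation=cv2.INTER_CUBIC)
a=np.hstack([C(t,120,140,80,60),C(t,226,140,80,60)]);b=np.hstack([C(s,165,130,80,60),C(s,243,165,80,60)])
cv2.imwrite('pics/crop.png',np.vstack([a,b]))
```

```text
(no output)
```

View pics/crop.png

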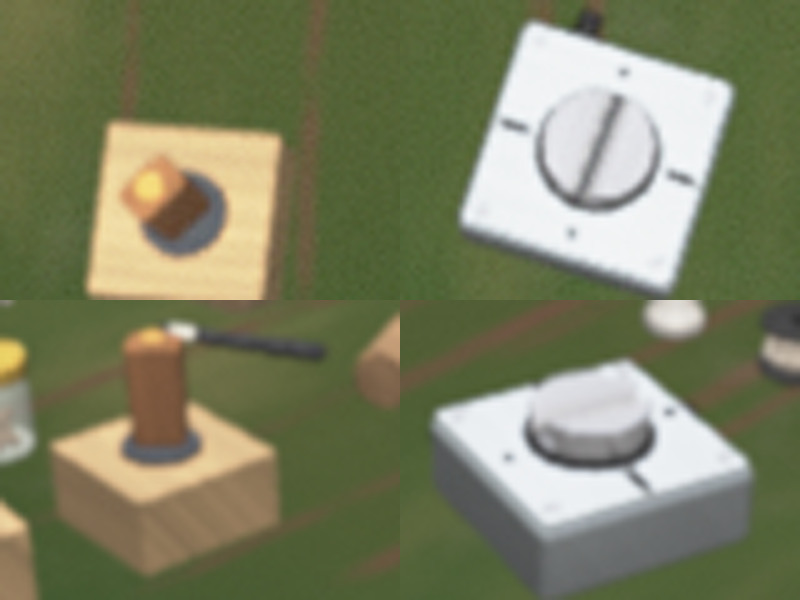

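The small wooden stand holds the wooden-handled driver (guard at top 156.6,182.4). The left box's dial has a slot close to its dots, about 0.1 rad on, and the bars run roughly left–right. Next I triangulate.

Run:
```python
from h import *
s,t=load('s0'),load('t0')
print('guard',tri([(t,(156.6,182.4)),(s,(197,158.6))]))
print('handletop',tri([(t,(150.5,177)),(s,(196,138))]))
print('dial',tri([(t,(265.6,169.5)),(s,(281,186))]))
T=lambda x,y:(226+(x-400)/5,140+y/5)
for n,a,b,z in [('slot',(617,97),(580,200),.072),('dots',(624,72),(572,233),.05),('bars',(515,126),(681,178),.05)]:
    A,B=atz(t,T(*a),z),atz(t,T(*b),z);print(n,A,B,(A+B)/2,np.degrees(np.arctan2(*(B-A)[[1,0]])))
for q in [(120,195),(155,155),(195,185),(160,228),(150,187),(210,205),(175,240)]: print(q,atz(t,(120+q[0]/5,140+q[1]/5),.125 if q[1]<230 and q[0]<200 else .055))
w=vision.get_calibration('wrist');r=readout.state();R=Ro.from_euler('xyz',r['tcp_rot']).as_matrix()
print('cam in tool',R.T@(w['origin']-r['tcp_pos']),R.T@rot(w),w['fx'],w['cx'],w['cy'])
print(arm.grip_depth,R)
```

```text
guard (array([0.42216788, 0.23842974, 0.05519323]), [np.float64(0.0008574802727942618), np.float64(0.0008574802727941875)])
handletop (array([0.42356767, 0.23769729, 0.12428966]), [np.float64(0.001352354922190178), np.float64(0.0013523549221901303)])
dial (array([ 0.46696896, -0.07229228,  0.07163644]), [np.float64(0.002094328150809871), np.float64(0.0020943281508099877)])
slot [ 0.49497829 -0.08086871  0.072     ] [ 0.4346905  -0.06166046  0.072     ] [ 0.46483439 -0.07126459  0.072     ] 162.32763881155032
dots [ 0.51586872 -0.08525187  0.05      ] [ 0.41986809 -0.05797707  0.05      ] [ 0.4678684  -0.07161447  0.05      ] 164.13958685983982
bars [ 0.48150665 -0.02324231  0.05      ] [ 0.45411641 -0.11961979  0.05      ] [ 0.46781153 -0.07143105  0.05      ] -105.8650175585615
(120, 195) [0.41629867 0.25551787 0.125     ]
(155, 155) [0.43880123 0.2382059  0.125     ]
(195, 185) [0.42300317 0.21517807 0.125     ]
(160, 228) [0.39899812 0.23235604 0.125     ]
(150, 187) [0.42116697 0.23953054 0.125     ]
(210, 205) [0.42605147 0.22365543 0.055     ]
(175, 240) [0.40510694 0.24236007 0.055     ]
cam in tool [ 0.07084489 -0.00035369 -0.16499506] [[ 3.03865345e-04 -9.60502890e-01 -2.78269843e-01]
 [ 9.99999951e-01  2.70894526e-04  1.56935279e-04]
 [-7.53550117e-05 -2.78269877e-01  9.60502925e-01]] 308.81516955728995 251.84826016573768 191.45741932204027
0.0187 [[-9.51520529e-01  3.07584953e-01 -4.23473345e-04]
 [ 3.07585221e-01  9.51519013e-01 -1.70261343e-03]
 [-1.20755332e-04 -1.75032577e-03 -9.99998461e-01]]
```

servo_tool --motion '[{"x": -0.82,"y": -0.73},{"x": -0.82,"y": -0.73},{"x": -0.82,"y": -0.73},{"x": -0.82,"y": -0.73},{"x": -0.82,"y": -0.73},{"x": -0.82,"y": -0.73},{"x": -0.82,"y": -0.73},{"x": -0.82,"y": -0.73},{"x": -0.82,"y": -0.73},{"x": -0.82,"y": -0.73},{},{}]' --newtons 60

```text
$.motion[0]: bad value
```

Run:
```python
from h import *
s=readout.state();print(s['t'],s['tcp_pos'],s['tcp_rot'],s['joints'])
snap('wrist','w1')
```

```text
0.1 [0.19979614 0.6178899  0.20767919] [-3.13984233e+00  1.20755332e-04  2.82893847e+00] [-1.35700977  0.39910473  0.04502062  1.5377461  -0.01869363  1.20691744
 -0.05069663]
```

View pics/w1.png

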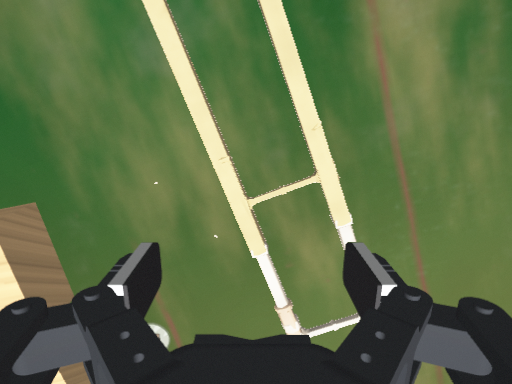

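The call was refused, so the arm didn't move. The picture shows only the rails under the start pose. I'll try rows with all the keys.

servo_tool --motion '[{"x": -0.82,"y": -0.73,"z": 0,"rx": 0,"ry": 0,"rz": 0,"jaw": 100},{"x": -0.82,"y": -0.73,"z": 0,"rx": 0,"ry": 0,"rz": 0,"jaw": 100},{"x": -0.82,"y": -0.73,"z": 0,"rx": 0,"ry": 0,"rz": 0,"jaw": 100},{"x": -0.82,"y": -0.73,"z": 0,"rx": 0,"ry": 0,"rz": 0,"jaw": 100},{"x": -0.82,"y": -0.73,"z": 0,"rx": 0,"ry": 0,"rz": 0,"jaw": 100},{"x": -0.82,"y": -0.73,"z": 0,"rx": 0,"ry": 0,"rz": 0,"jaw": 100},{"x": -0.82,"y": -0.73,"z": 0,"rx": 0,"ry": 0,"rz": 0,"jaw": 100},{"x": -0.82,"y": -0.73,"z": 0,"rx": 0,"ry": 0,"rz": 0,"jaw": 100},{"x": -0.82,"y": -0.73,"z": 0,"rx": 0,"ry": 0,"rz": 0,"jaw": 100},{"x": -0.82,"y": -0.73,"z": 0,"rx": 0,"ry": 0,"rz": 0,"jaw": 100},{"x": 0,"y": 0,"z": 0,"rx": 0,"ry": 0,"rz": 0,"jaw": 100}]' --newtons 60

```text
t: 1.25
tcp_pos: [0.4254, 0.2329, 0.2087]
tcp_rot: [-3.14, 0.002, 2.818]
force: [0.2, 0.3, -0.7]
finger_gap: 0.999
```

Run:
```python
from h import *
s=readout.state();print(s['t'],s['tcp_pos'],s['tcp_rot'],s['joints'])
im,c=snap('wrist','w2')
print(proj(c,[[.423,.238,.125],[.423,.238,.055]]))
cv2.imwrite('pics/w2b.png',cv2.resize(im[100:384,100:420],None,fx=2,fy=2,interpolation=cv2.INTER_CUBIC)[:,:,::-1])
```

```text
1.25 [0.42541389 0.23290347 0.20873174] [-3.13966252e+00  2.22528830e-03  2.81766111e+00] [-0.87142518  0.10275383  0.30243305  1.92465147 -0.03069053  1.11911759
  0.68977249]
[[257.32902994 185.35702684]
 [256.31729912 167.9512041 ]]
```

View pics/w2b.png

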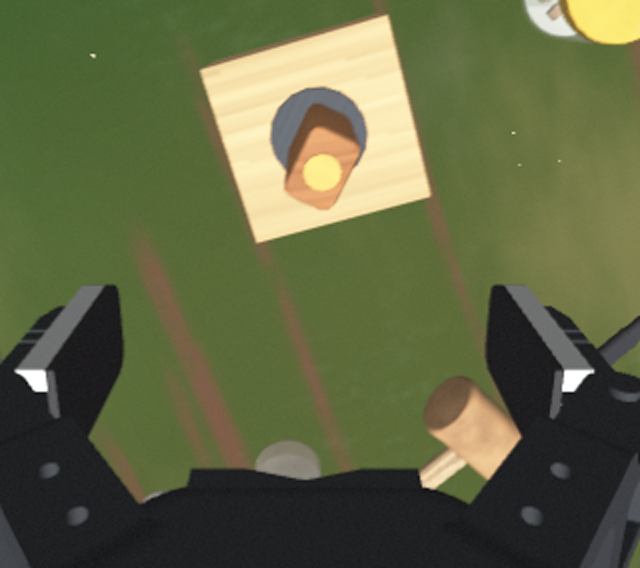

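The wrist crop shows the handle top centred at (261,186), its corners clearly visible, and the stand's four corners.

Run:
```python
from h import *
c=load('w2');t=load('t0');sc=load('s0');f=lambda p:(100+p[0]/2-.25,100+p[1]/2-.25)
H=[atz(c,f(p),.125) for p in [(285,188),(313,125),(358,155),(328,209)]]
for i in range(4):
  d=H[(i+1)%4]-H[i];print(np.linalg.norm(d),np.degrees(np.arctan2(d[1],d[0])))
print('h',np.mean(H,0),'yellow',atz(c,f((322,172)),.125))
S=[atz(c,f(p),.05) for p in [(200,70),(388,15),(431,196),(256,242)]]
print('stand',np.mean(S,0),[np.linalg.norm(S[i]-S[i-1]) for i in range(4)])
print('guard',atz(c,f((319,133)),.055))
print('tri top',tri([(c,f((322,172))),(t,(150.2,177.2)),(sc,(196,138))]),'guard',tri([(c,f((319,133))),(t,(156.6,182.4)),(sc,(197,158.6))]))
```

```text
0.029265987147414567 137.97897593386222
0.022505469636100117 37.487334938416396
0.026514101284998558 -45.831105399359
0.020408022147068137 -135.63832398360935
h [0.42315525 0.24048107 0.125     ] yellow [0.42422843 0.24059898 0.125     ]
stand [0.42403778 0.24083872 0.05      ] [np.float64(0.09922586426992942), np.float64(0.10023607597785429), np.float64(0.099691520808731), np.float64(0.10040452691997287)]
guard [0.42225005 0.24149069 0.055     ]
tri top (array([0.42428303, 0.239623  , 0.12302927]), [np.float64(0.000976142479900327), np.float64(0.0021061162327356423), np.float64(0.0018943136364482072)]) guard (array([0.42278717, 0.2401423 , 0.05370571]), [np.float64(0.0013159160961079964), np.float64(0.0012802699855023409), np.float64(0.001427695400917597)])
```

servo_tool --motion '[{"x": 0,"y": 0,"z": 0,"rx": 0,"ry": 0,"rz": -0.149,"jaw": 100},{"x": 0,"y": 0,"z": 0,"rx": 0,"ry": 0,"rz": -0.149,"jaw": 100},{"x": 0,"y": 0,"z": 0,"rx": 0,"ry": 0,"rz": -0.149,"jaw": 100},{"x": 0,"y": 0,"z": 0,"rx": 0,"ry": 0,"rz": -0.149,"jaw": 100},{"x": 0,"y": 0,"z": 0,"rx": 0,"ry": 0,"rz": -0.149,"jaw": 100},{"x": 0,"y": 0,"z": 0,"rx": 0,"ry": 0,"rz": -0.149,"jaw": 100},{"x": 0,"y": 0,"z": 0,"rx": 0,"ry": 0,"rz": -0.149,"jaw": 100},{"x": 0,"y": 0,"z": 0,"rx": 0,"ry": 0,"rz": -0.149,"jaw": 100},{"x": 0,"y": 0,"z": 0,"rx": 0,"ry": 0,"rz": -0.149,"jaw": 100}]'

```text
t: 2.2
tcp_pos: [0.4213, 0.2411, 0.2083]
tcp_rot: [3.141, -0.0, -2.105]
force: [-0.2, -0.4, 0.1]
finger_gap: 1.001
```

servo_tool --motion '[{"x": 0,"y": 0,"z": 0,"rx": 0,"ry": 0,"rz": -0.149,"jaw": 100},{"x": 0,"y": 0,"z": 0,"rx": 0,"ry": 0,"rz": -0.149,"jaw": 100},{"x": 0,"y": 0,"z": 0,"rx": 0,"ry": 0,"rz": -0.149,"jaw": 100},{"x": 0,"y": 0,"z": 0,"rx": 0,"ry": 0,"rz": -0.149,"jaw": 100},{"x": 0,"y": 0,"z": 0,"rx": 0,"ry": 0,"rz": -0.149,"jaw": 100},{"x": 0,"y": 0,"z": 0,"rx": 0,"ry": 0,"rz": -0.149,"jaw": 100},{"x": 0,"y": 0,"z": 0,"rx": 0,"ry": 0,"rz": -0.149,"jaw": 100},{"x": 0,"y": 0,"z": 0,"rx": 0,"ry": 0,"rz": -0.149,"jaw": 100},{"x": 0,"y": 0,"z": 0,"rx": 0,"ry": 0,"rz": -0.149,"jaw": 100},{"x": 0,"y": 0,"z": 0,"rx": 0,"ry": 0,"rz": 0,"jaw": 100},{"x": 0,"y": 0,"z": 0,"rx": 0,"ry": 0,"rz": 0,"jaw": 100}]'

```text
t: 3.3
tcp_pos: [0.4204, 0.236, 0.1954]
tcp_rot: [3.111, -0.018, -1.104]
force: [-0.3, 0.3, -0.2]
finger_gap: 0.999
```

```bash
cat >> h.py <<'E'
def st(): 
    s=readout.state();print('t',s['t'],'p',s['tcp_pos'].round(4),'rpy',np.degrees(s['tcp_rot']).round(2),'q',s['joints'].round(2),'F',s['force'].round(1),'T',s['wrist_torque'].round(2),'gap',round(s['finger_gap'],3));return s
def delta(target,yaw=None):
    s=st();R=Ro.from_euler('xyz',s['tcp_rot']).as_matrix()
    print('units',(R.T@(np.array(target)-s['tcp_pos'])/.04).round(3))
    if yaw is not None:
        G=Ro.from_euler('xyz',[np.pi,0,np.radians(yaw)]).as_matrix();print('rotvec',Ro.from_matrix(R.T@G).as_rotvec().round(4))
E
python3 - <<'E'
from h import *
delta([.4237,.240,.074],-45)
im,c=snap('wrist','w3')
cv2.imwrite('pics/w3b.png',cv2.resize(im[100:384,100:420],None,fx=2,fy=2,interpolation=cv2.INTER_CUBIC)[:,:,::-1])
E
```

```text
t 3.3 p [0.4204 0.236  0.1954] rpy [178.24  -1.04 -63.27] q [-0.2   0.15 -0.45  1.91  0.08  1.13  2.92] F [-0.3  0.3 -0.2] T [-0.04 -0.03  0.05] gap 0.999
units [-0.107 -0.213  3.027]
rotvec [ 0.0333 -0.0131 -0.319 ]
```

View pics/w3b.png

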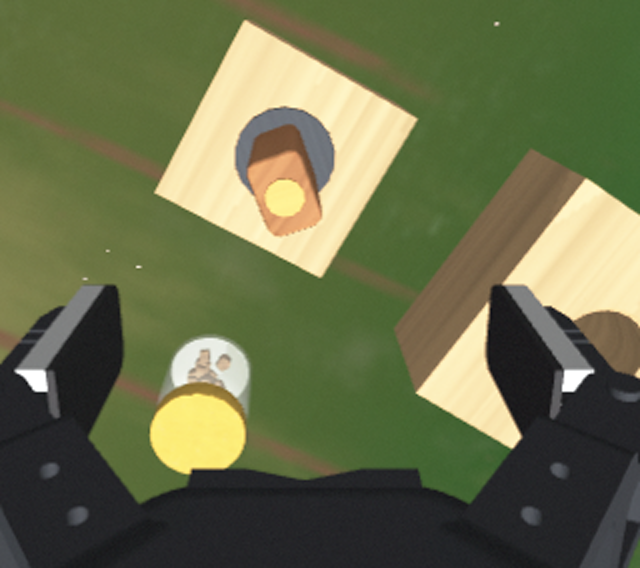

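The last joint (j7) rises with -rz and is now at its limit, so I turn back the other way. This view does give a second reading of the handle, with corners at about (249,172), (300,153), (322,217) and (273,235).

servo_tool --motion '[{"x": 0,"y": 0,"z": -0.1,"rx": 0.03,"ry": -0.01,"rz": 0.149,"jaw": 100},{"x": 0,"y": 0,"z": -0.1,"rx": 0,"ry": 0,"rz": 0.149,"jaw": 100},{"x": 0,"y": 0,"z": 0,"rx": 0,"ry": 0,"rz": 0.149,"jaw": 100},{"x": 0,"y": 0,"z": 0,"rx": 0,"ry": 0,"rz": 0.149,"jaw": 100},{"x": 0,"y": 0,"z": 0,"rx": 0,"ry": 0,"rz": 0.149,"jaw": 100},{"x": 0,"y": 0,"z": 0,"rx": 0,"ry": 0,"rz": 0.149,"jaw": 100},{"x": 0,"y": 0,"z": 0,"rx": 0,"ry": 0,"rz": 0.149,"jaw": 100},{"x": 0,"y": 0,"z": 0,"rx": 0,"ry": 0,"rz": 0.149,"jaw": 100},{"x": 0,"y": 0,"z": 0,"rx": 0,"ry": 0,"rz": 0.149,"jaw": 100},{"x": 0,"y": 0,"z": 0,"rx": 0,"ry": 0,"rz": 0.149,"jaw": 100}]'

```text
t: 4.35
tcp_pos: [0.4199, 0.2375, 0.2039]
tcp_rot: [-3.13, -0.0, -2.595]
force: [-0.3, 0.3, -0.3]
finger_gap: 0.999
```

servo_tool --motion '[{"x": 0,"y": 0,"z": 0,"rx": 0,"ry": 0,"rz": 0.149,"jaw": 100},{"x": 0,"y": 0,"z": 0,"rx": 0,"ry": 0,"rz": 0.149,"jaw": 100},{"x": 0,"y": 0,"z": 0,"rx": 0,"ry": 0,"rz": 0.149,"jaw": 100},{"x": 0,"y": 0,"z": 0,"rx": 0,"ry": 0,"rz": 0.149,"jaw": 100},{"x": 0,"y": 0,"z": 0,"rx": 0,"ry": 0,"rz": 0.149,"jaw": 100},{"x": 0,"y": 0,"z": 0,"rx": 0,"ry": 0,"rz": 0.149,"jaw": 100},{"x": 0,"y": 0,"z": 0,"rx": 0,"ry": 0,"rz": 0.149,"jaw": 100},{"x": 0,"y": 0,"z": 0,"rx": 0,"ry": 0,"rz": 0.149,"jaw": 100},{"x": 0,"y": 0,"z": 0,"rx": 0,"ry": 0,"rz": 0.149,"jaw": 100},{"x": 0,"y": 0,"z": 0,"rx": 0,"ry": 0,"rz": 0,"jaw": 100},{"x": 0,"y": 0,"z": 0,"rx": 0,"ry": 0,"rz": 0,"jaw": 100}]'

```text
t: 5.45
tcp_pos: [0.4199, 0.2373, 0.2038]
tcp_rot: [-3.139, 0.011, 2.357]
force: [0.5, 0.8, 0.0]
finger_gap: 1.001
```

Run:
```python
from h import *
c=load('w3');f=lambda p:(100+p[0]/2-.25,100+p[1]/2-.25)
H=[atz(c,f(p),.125) for p in [(249,172),(300,153),(322,217),(273,235)]]
for i in range(4):
  d=H[(i+1)%4]-H[i];print(np.linalg.norm(d),np.degrees(np.arctan2(d[1],d[0])))
print('h',np.mean(H,0),'yellow',atz(c,f((285,198)),.125))
S=[atz(c,f(p),.05) for p in [(246,20),(417,119),(322,277),(155,192)]]
print('stand',np.mean(S,0),'guard',atz(c,f((285,156)),.055))
delta([.4237,.240,.074],135)
```

```text
0.021465329988534274 -132.78109049072106
0.02788177445447048 135.18298060793708
0.021200285616383763 47.365960604494916
0.027928007811239598 -44.26949296983873
h [0.42415579 0.23877361 0.125     ] yellow [0.4239485  0.24018199 0.125     ]
stand [0.42387368 0.23961914 0.05      ] guard [0.42455817 0.23880591 0.055     ]
t 5.45 p [0.4199 0.2373 0.2038] rpy [-179.83    0.62  135.02] q [-0.38  0.11 -0.24  1.92  0.04  1.11  0.14] F [0.5 0.8 0. ] T [ 0.02  0.05 -0.02] gap 1.001
units [0.015 0.123 3.245]
rotvec [-0.003   0.0108  0.0004]
```

servo_tool --motion '[{"x": 0.015,"y": 0.11,"z": 0.3,"rx": -0.003,"ry": 0.011,"rz": 0,"jaw": 100},{"x": 0,"y": 0,"z": 0.6,"rx": 0,"ry": 0,"rz": 0,"jaw": 100},{"x": 0,"y": 0,"z": 0.6,"rx": 0,"ry": 0,"rz": 0,"jaw": 100},{"x": 0,"y": 0,"z": 0.6,"rx": 0,"ry": 0,"rz": 0,"jaw": 100},{"x": 0,"y": 0,"z": 0.6,"rx": 0,"ry": 0,"rz": 0,"jaw": 90},{"x": 0,"y": 0,"z": 0.5,"rx": 0,"ry": 0,"rz": 0,"jaw": 80},{"x": 0,"y": 0,"z": 0,"rx": 0,"ry": 0,"rz": 0,"jaw": 50},{"x": 0,"y": 0,"z": 0,"rx": 0,"ry": 0,"rz": 0,"jaw": 0},{"x": 0,"y": 0,"z": 0,"rx": 0,"ry": 0,"rz": 0,"jaw": 0},{"x": 0,"y": 0,"z": 0,"rx": 0,"ry": 0,"rz": 0,"jaw": 0},{"x": 0,"y": 0,"z": 0,"rx": 0,"ry": 0,"rz": 0,"jaw": 0},{"x": 0,"y": 0,"z": 0,"rx": 0,"ry": 0,"rz": 0,"jaw": 0}]' --newtons 70

```text
t: 6.65
tcp_pos: [0.4239, 0.2406, 0.0766]
tcp_rot: [3.139, 0.0, 2.352]
force: [-0.2, 0.1, 5.1]
finger_gap: 0.266
```

Run:
```python
from h import *
delta([.467,-.072,.074],162.3)
```

```text
t 6.65 p [0.4239 0.2406 0.0766] rpy [179.88   0.   134.78] q [-0.39  0.27 -0.24  2.05  0.09  0.83  0.1 ] F [-0.2  0.1  5.1] T [-0.07  0.01 -0.02] gap 0.266
units [-6.307 -4.741  0.056]
rotvec [ 0.0021  0.0005 -0.4803]
```

servo_tool --motion '[{"x": 0,"y": 0,"z": -0.3,"rx": 0,"ry": 0,"rz": 0,"jaw": 0},{"x": 0,"y": 0,"z": -0.75,"rx": 0,"ry": 0,"rz": 0,"jaw": 0},{"x": 0,"y": 0,"z": -0.8,"rx": 0,"ry": 0,"rz": 0,"jaw": 0},{"x": 0,"y": 0,"z": -0.7,"rx": 0,"ry": 0,"rz": 0,"jaw": 0},{"x": -0.6,"y": -0.45,"z": 0,"rx": 0,"ry": 0,"rz": 0,"jaw": 0},{"x": -0.85,"y": -0.64,"z": 0,"rx": 0,"ry": 0,"rz": 0,"jaw": 0},{"x": -0.85,"y": -0.64,"z": 0,"rx": 0,"ry": 0,"rz": 0,"jaw": 0},{"x": -0.85,"y": -0.64,"z": 0,"rx": 0,"ry": 0,"rz": 0,"jaw": 0},{"x": -0.85,"y": -0.64,"z": 0,"rx": 0,"ry": 0,"rz": 0,"jaw": 0},{"x": -0.85,"y": -0.64,"z": 0,"rx": 0,"ry": 0,"rz": 0,"jaw": 0},{"x": -0.85,"y": -0.64,"z": 0,"rx": 0,"ry": 0,"rz": 0,"jaw": 0},{"x": -0.6,"y": -0.45,"z": 0,"rx": 0,"ry": 0,"rz": 0,"jaw": 0}]'

```text
t: 7.85
tcp_pos: [0.4653, -0.0756, 0.178]
tcp_rot: [-3.141, -0.0, 2.35]
force: [0.4, 1.1, -1.2]
finger_gap: 0.27
```

servo_tool --motion '[{"x": 0,"y": 0,"z": 0,"rx": 0,"ry": 0,"rz": -0.12,"jaw": 0},{"x": 0,"y": 0,"z": 0,"rx": 0,"ry": 0,"rz": -0.12,"jaw": 0},{"x": 0,"y": 0,"z": 0,"rx": 0,"ry": 0,"rz": -0.12,"jaw": 0},{"x": 0,"y": 0,"z": 0,"rx": 0,"ry": 0,"rz": -0.12,"jaw": 0},{"x": 0,"y": 0,"z": 0,"rx": 0,"ry": 0,"rz": 0,"jaw": 0},{"x": 0,"y": 0,"z": 0,"rx": 0,"ry": 0,"rz": 0,"jaw": 0}]'

```text
t: 8.45
tcp_pos: [0.4656, -0.0724, 0.1777]
tcp_rot: [3.142, -0.001, 2.83]
force: [-0.3, 0.7, -1.0]
finger_gap: 0.269
```

Run:
```python
from h import *
delta([.467,-.072,.170],162.3)
w,c=snap('wrist','w4'); t,c2=snap('top','t4'); s,_=snap('scene','s4')
a=cv2.resize(w[80:330,120:400],(560,500),interpolation=cv2.INTER_CUBIC)
b=cv2.resize(s[95:225,220:340],(240,260),interpolation=cv2.INTER_CUBIC);d=cv2.resize(t[120:225,216:312],(240,240),interpolation=cv2.INTER_CUBIC)
cv2.imwrite('pics/c4.png',np.hstack([a,np.vstack([b,d])])[:,:,::-1])
```

```text
t 8.45 p [ 0.4656 -0.0724  0.1777] rpy [ 1.8000e+02 -6.0000e-02  1.6215e+02] q [ 0.06  0.11  0.01  1.99 -0.    1.05  1.32] F [-0.3  0.7 -1. ] T [ 0.01  0.03 -0.  ] gap 0.269
units [-0.031  0.02   0.192]
rotvec [ 0.     -0.001  -0.0027]
```

View pics/c4.png

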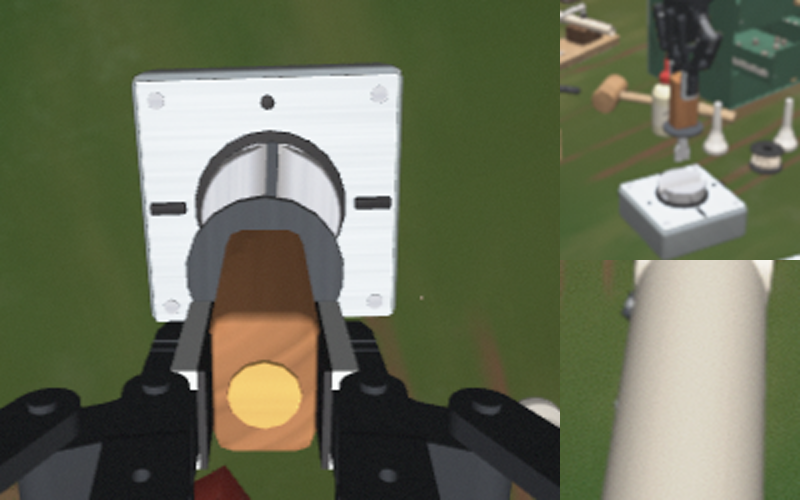

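The wrist view shows the driver held straight. The dial slot is near vertical at crop column 271, the bars are at (168,209) and (373,203), and one dot is at (267,102).

Run:
```python
from h import *
c=load('w4');f=lambda x,y:(120+x/2-.25,80+y/2-.25)
L,Rr,D=[atz(c,f(*p),.05) for p in [(168,209),(373,203),(267,102)]]
M=(L+Rr)/2;print('box centre',M,'bars deg',np.degrees(np.arctan2(*(Rr-L)[[1,0]])),'dot dir',np.degrees(np.arctan2(*(D-M)[[1,0]])),np.linalg.norm(D-M),np.linalg.norm(L-Rr))
for z in (.06,.064): 
  a,b=[atz(c,f(*p),z) for p in [(272,143),(271.5,195)]];d=a-b;print('slot',a,b,np.degrees(np.arctan2(d[1],d[0])))
  n=np.array([-d[1],d[0]])/np.hypot(*d[:2]);print('line offset of box centre',n@(M-b)[:2])
print('yellow',atz(c,f(264,395),.1777-.0766+.125),'guard ctr',atz(c,f(265,272),.1777-.0766+.055))
print('dial ctr from disc edges', atz(c,f(270,166+40),.05))
```

```text
box centre [ 0.4711242  -0.07128967  0.05      ] bars deg 73.89277138854781 dot dir 164.1151161502714 0.05016791008122344 0.10037081855139035
slot [ 0.44040077 -0.06081028  0.06      ] [ 0.46370804 -0.0684668   0.06      ] 161.81447878649666
line offset of box centre 0.000367329727511054
slot [ 0.43980374 -0.06067199  0.064     ] [ 0.46278128 -0.06822019  0.064     ] 161.81447878649666
line offset of box centre 0.0003123866679484448
yellow [ 0.46658823 -0.07306831  0.2261    ] guard ctr [ 0.46506007 -0.07225119  0.1561    ]
dial ctr from disc edges [ 0.47106917 -0.07145847  0.05      ]
```

servo_tool --motion '[{"x": -0.08,"y": 0.025,"z": 0.3,"rx": 0,"ry": 0,"rz": 0,"jaw": 0},{"x": 0,"y": 0,"z": 0.3,"rx": 0,"ry": 0,"rz": 0,"jaw": 0},{"x": 0,"y": 0,"z": 0.2,"rx": 0,"ry": 0,"rz": 0,"jaw": 0},{"x": 0,"y": 0,"z": 0.15,"rx": 0,"ry": 0,"rz": 0,"jaw": 0},{"x": 0,"y": 0,"z": 0.1,"rx": 0,"ry": 0,"rz": 0,"jaw": 0},{"x": 0,"y": 0,"z": 0.1,"rx": 0,"ry": 0,"rz": 0,"jaw": 0},{"x": 0,"y": 0,"z": 0,"rx": 0,"ry": 0,"rz": 0,"jaw": 0}]'

```text
t: 9.3
tcp_pos: [0.4693, -0.072, 0.1311]
tcp_rot: [3.141, -0.001, 2.833]
force: [1.0, 1.2, -1.6]
finger_gap: 0.265
```

```bash
python3 -c "
from h import *
delta([.469,-.072,.1276],162)"
```

```text
t 9.3 p [ 0.4693 -0.072   0.1311] rpy [ 1.7997e+02 -6.0000e-02  1.6229e+02] q [ 0.06  0.17  0.01  2.03 -0.    0.94  1.33] F [ 1.   1.2 -1.6] T [ 0.42 -0.14  0.01] gap 0.265
units [ 0.006 -0.003  0.087]
rotvec [ 0.0005 -0.001   0.0051]
```

servo_tool --motion '[{"x": 0,"y": 0,"z": 0.05,"rx": 0,"ry": 0,"rz": 0,"jaw": 0},{"x": 0,"y": 0,"z": 0.04,"rx": 0,"ry": 0,"rz": 0,"jaw": 0},{"x": 0,"y": 0,"z": 0,"rx": 0,"ry": 0,"rz": 0,"jaw": 0}]'

```text
t: 9.6
tcp_pos: [0.4696, -0.0721, 0.128]
tcp_rot: [3.141, 0.0, 2.833]
force: [0.9, 1.7, -1.8]
finger_gap: 0.273
```

```bash
python3 -c "
from h import *
delta([.469,-.072,.1276],162)"
```

```text
t 9.6 p [ 0.4696 -0.0721  0.128 ] rpy [179.97   0.   162.29] q [ 0.06  0.17  0.01  2.03 -0.    0.94  1.33] F [ 0.9  1.7 -1.8] T [ 0.55 -0.32 -0.03] gap 0.273
units [ 0.016 -0.002  0.009]
rotvec [0.0006 0.     0.0051]
```

servo_tool --motion '[{"x": 0,"y": 0,"z": 0,"rx": 0,"ry": 0,"rz": 0.13,"jaw": 0},{"x": 0,"y": 0,"z": 0,"rx": 0,"ry": 0,"rz": 0.13,"jaw": 0},{"x": 0,"y": 0,"z": 0,"rx": 0,"ry": 0,"rz": 0.13,"jaw": 0},{"x": 0,"y": 0,"z": 0,"rx": 0,"ry": 0,"rz": 0.13,"jaw": 0},{"x": 0,"y": 0,"z": 0,"rx": 0,"ry": 0,"rz": 0.13,"jaw": 0},{"x": 0,"y": 0,"z": 0,"rx": 0,"ry": 0,"rz": 0.13,"jaw": 0}]'

```text
t: 10.2
tcp_pos: [0.4704, -0.0712, 0.1281]
tcp_rot: [3.139, -0.001, 2.048]
force: [2.4, 3.2, -2.9]
finger_gap: 0.266
```

servo_tool --motion '[{"x": 0,"y": 0,"z": 0,"rx": 0,"ry": 0,"rz": 0.13,"jaw": 0},{"x": 0,"y": 0,"z": 0,"rx": 0,"ry": 0,"rz": 0.13,"jaw": 0},{"x": 0,"y": 0,"z": 0,"rx": 0,"ry": 0,"rz": 0.13,"jaw": 0},{"x": 0,"y": 0,"z": 0,"rx": 0,"ry": 0,"rz": 0.13,"jaw": 0},{"x": 0,"y": 0,"z": 0,"rx": 0,"ry": 0,"rz": 0.13,"jaw": 0},{"x": 0,"y": 0,"z": 0,"rx": 0,"ry": 0,"rz": 0.11,"jaw": 0},{"x": 0,"y": 0,"z": 0,"rx": 0,"ry": 0,"rz": 0,"jaw": 0}]'

```text
t: 10.9
tcp_pos: [0.4705, -0.0718, 0.1282]
tcp_rot: [3.14, -0.001, 1.294]
force: [1.3, 1.9, -1.9]
finger_gap: 0.269
```

```bash
python3 -c "
from h import *
delta([.469,-.072,.1276],73.9)"
```

```text
t 10.9 p [ 0.4705 -0.0718  0.1282] rpy [ 1.799e+02 -6.000e-02  7.411e+01] q [-0.1   0.17  0.18  2.04 -0.04  0.93 -0.18] F [ 1.3  1.9 -1.9] T [ 0.45 -0.8   0.08] gap 0.269
units [-0.016 -0.035  0.016]
rotvec [ 0.0018 -0.001   0.0037]
```

servo_tool --motion '[{"x": 0,"y": 0,"z": 0,"rx": 0,"ry": 0,"rz": 0.05,"jaw": 0},{"x": 0,"y": 0,"z": 0,"rx": 0,"ry": 0,"rz": 0.04,"jaw": 0},{"x": 0,"y": 0,"z": 0,"rx": 0,"ry": 0,"rz": 0.04,"jaw": 0},{"x": 0,"y": 0,"z": 0,"rx": 0,"ry": 0,"rz": 0,"jaw": 0}]'

```text
t: 11.3
tcp_pos: [0.4704, -0.0722, 0.1283]
tcp_rot: [3.14, -0.001, 1.165]
force: [2.3, 2.0, -2.5]
finger_gap: 0.265
```

```bash
python3 -c "
from h import *
delta([.469,-.072,.1276],73.9)"
```

```text
t 11.3 p [ 0.4704 -0.0722  0.1283] rpy [ 1.7991e+02 -6.0000e-02  6.6750e+01] q [-0.11  0.17  0.19  2.04 -0.04  0.93 -0.3 ] F [ 2.3  2.  -2.5] T [ 0.64 -0.94  0.08] gap 0.265
units [-0.01  -0.034  0.018]
rotvec [ 0.0016 -0.0009 -0.1248]
```

servo_tool --motion '[{"x": 0,"y": 0,"z": 0,"rx": 0,"ry": 0,"rz": 0.04,"jaw": 0},{"x": 0,"y": 0,"z": 0,"rx": 0,"ry": 0,"rz": 0.04,"jaw": 0},{"x": 0,"y": 0,"z": 0,"rx": 0,"ry": 0,"rz": 0,"jaw": 0}]'

```text
t: 11.6
tcp_pos: [0.4704, -0.0723, 0.1283]
tcp_rot: [3.14, -0.001, 1.085]
force: [3.7, 2.2, -2.1]
finger_gap: 0.266
```

```bash
python3 -c "
from h import *
delta([.469,-.072,.1276],73.9)"
```

```text
t 11.6 p [ 0.4704 -0.0723  0.1283] rpy [ 1.7992e+02 -5.0000e-02  6.2190e+01] q [-0.12  0.17  0.2   2.04 -0.04  0.93 -0.38] F [ 3.7  2.2 -2.1] T [ 0.76 -1.14  0.22] gap 0.266
units [-0.01  -0.033  0.017]
rotvec [ 0.0015 -0.0007 -0.2045]
```

Torque has risen to 0.22 N m, well above the 0.06–0.08 while turning, so the dial is at its stop. I unwind within the blade's play, lift, and look.

servo_tool --motion '[{"x": 0,"y": 0,"z": 0,"rx": 0,"ry": 0,"rz": 0.03,"jaw": 0},{"x": 0,"y": 0,"z": 0,"rx": 0,"ry": 0,"rz": 0,"jaw": 0},{"x": 0,"y": 0,"z": 0,"rx": 0,"ry": 0,"rz": -0.08,"jaw": 0},{"x": 0,"y": 0,"z": -0.1,"rx": 0,"ry": 0,"rz": -0.03,"jaw": 0},{"x": 0,"y": 0,"z": -0.4,"rx": 0,"ry": 0,"rz": 0,"jaw": 0},{"x": 0,"y": 0,"z": -0.6,"rx": 0,"ry": 0,"rz": 0,"jaw": 0},{"x": 0,"y": 0,"z": -0.3,"rx": 0,"ry": 0,"rz": 0,"jaw": 0},{"x": 0,"y": 0,"z": 0,"rx": 0,"ry": 0,"rz": 0,"jaw": 0}]'

```text
t: 12.4
tcp_pos: [0.4692, -0.0732, 0.1851]
tcp_rot: [3.141, 0.0, 1.161]
force: [0.5, 0.5, -0.5]
finger_gap: 0.267
```

Run:
```python
from h import *
delta([.4238,.2400,.178],135)
w,c=snap('wrist','w5'); s,_=snap('scene','s5')
a=cv2.resize(w[80:330,120:400],(560,500),interpolation=cv2.INTER_CUBIC)
b=cv2.resize(s[95:225,220:340],(240,260),interpolation=cv2.INTER_CUBIC)
cv2.imwrite('pics/c5.png',np.hstack([a,np.vstack([b,np.zeros((240,240,3),np.uint8)])])[:,:,::-1])
```

```text
t 12.4 p [ 0.4692 -0.0732  0.1851] rpy [1.7999e+02 1.0000e-02 6.6540e+01] q [-0.12  0.11  0.2   1.97 -0.02  1.06 -0.32] F [ 0.5  0.5 -0.5] T [-0.03 -0.01 -0.02] gap 0.267
units [ 6.732 -4.158  0.174]
rotvec [ 0.0000e+00  4.0000e-04 -1.1949e+00]
```

View pics/c5.png

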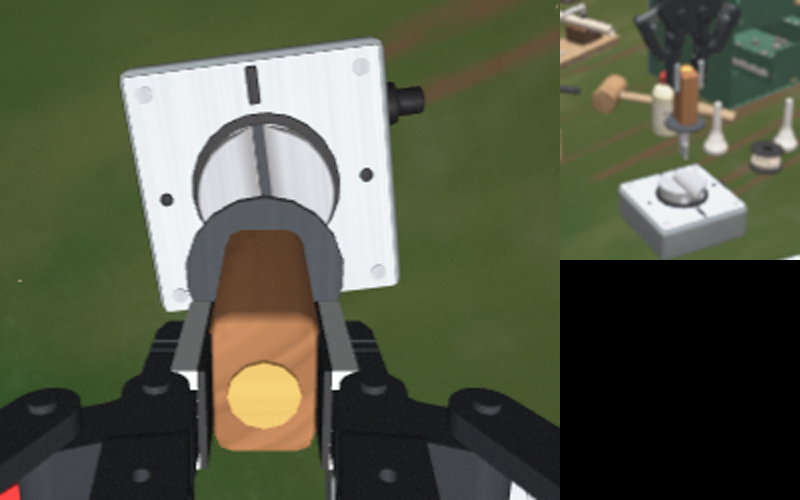

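The slot now points along the bar, with the slot line at (258,128)–(267,195) and the bar at (250,68)–(256,102). I'll check that numerically while the driver goes back.

servo_tool --motion '[{"x": 0.5,"y": -0.31,"z": 0,"rx": 0,"ry": 0,"rz": 0,"jaw": 0},{"x": 0.84,"y": -0.52,"z": 0,"rx": 0,"ry": 0,"rz": 0,"jaw": 0},{"x": 0.84,"y": -0.52,"z": 0,"rx": 0,"ry": 0,"rz": 0,"jaw": 0},{"x": 0.84,"y": -0.52,"z": 0,"rx": 0,"ry": 0,"rz": 0,"jaw": 0},{"x": 0.84,"y": -0.52,"z": 0,"rx": 0,"ry": 0,"rz": 0,"jaw": 0},{"x": 0.84,"y": -0.52,"z": 0,"rx": 0,"ry": 0,"rz": 0,"jaw": 0},{"x": 0.84,"y": -0.52,"z": 0,"rx": 0,"ry": 0,"rz": 0,"jaw": 0},{"x": 0.7,"y": -0.43,"z": 0,"rx": 0,"ry": 0,"rz": 0,"jaw": 0},{"x": 0.49,"y": -0.3,"z": 0,"rx": 0,"ry": 0,"rz": 0,"jaw": 0},{"x": 0,"y": 0,"z": 0,"rx": 0,"ry": 0,"rz": -0.149,"jaw": 0},{"x": 0,"y": 0,"z": 0,"rx": 0,"ry": 0,"rz": -0.149,"jaw": 0},{"x": 0,"y": 0,"z": 0,"rx": 0,"ry": 0,"rz": -0.149,"jaw": 0}]'

```text
t: 13.7
tcp_pos: [0.4221, 0.24, 0.1822]
tcp_rot: [-3.137, 0.002, 1.616]
force: [-0.1, -0.0, -0.5]
finger_gap: 0.273
```

servo_tool --motion '[{"x": 0,"y": 0,"z": 0,"rx": 0,"ry": 0,"rz": -0.149,"jaw": 0},{"x": 0,"y": 0,"z": 0,"rx": 0,"ry": 0,"rz": -0.149,"jaw": 0},{"x": 0,"y": 0,"z": 0,"rx": 0,"ry": 0,"rz": -0.149,"jaw": 0},{"x": 0,"y": 0,"z": 0,"rx": 0,"ry": 0,"rz": -0.149,"jaw": 0},{"x": 0,"y": 0,"z": 0,"rx": 0,"ry": 0,"rz": -0.149,"jaw": 0},{"x": 0,"y": 0,"z": 0,"rx": 0,"ry": 0,"rz": 0,"jaw": 0},{"x": 0,"y": 0,"z": 0,"rx": 0,"ry": 0,"rz": 0,"jaw": 0}]'

```text
t: 14.4
tcp_pos: [0.4227, 0.24, 0.1829]
tcp_rot: [-3.139, -0.001, 2.351]
force: [0.3, -0.5, -0.8]
finger_gap: 0.268
```

Run:
```python
from h import *
c=load('w5');f=lambda x,y:(120+x/2-.25,80+y/2-.25)
for p,q,z in [((258,128),(267,195),.062),((250,68),(256,102),.05),((167,200),(366,175),.05)]:
  a,b=[atz(c,f(*k),z) for k in (p,q)];d=b-a;print(np.degrees(np.arctan2(d[1],d[0])))
delta([.4239,.2404,.0785],135)
```

```text
-105.92514453589708
-103.49554085183678
-16.109928820862603
t 14.4 p [0.4227 0.24   0.1829] rpy [-1.7984e+02 -7.0000e-02  1.3471e+02] q [-0.43  0.14 -0.19  1.94  0.03  1.07  0.15] F [ 0.3 -0.5 -0.8] T [ 0.    0.01 -0.02] gap 0.268
units [-0.017  0.034  2.61 ]
rotvec [-0.0029 -0.0011 -0.0051]
```

The slot is at -105.9°, against -106.1° expected from the dots, so the switch is at its stop. Now I lower the driver into the stand.

servo_tool --motion '[{"x": -0.02,"y": 0.03,"z": 0.4,"rx": -0.003,"ry": 0,"rz": 0,"jaw": 0},{"x": 0,"y": 0,"z": 0.5,"rx": 0,"ry": 0,"rz": 0,"jaw": 0},{"x": 0,"y": 0,"z": 0.5,"rx": 0,"ry": 0,"rz": 0,"jaw": 0},{"x": 0,"y": 0,"z": 0.5,"rx": 0,"ry": 0,"rz": 0,"jaw": 0},{"x": 0,"y": 0,"z": 0.4,"rx": 0,"ry": 0,"rz": 0,"jaw": 0},{"x": 0,"y": 0,"z": 0.2,"rx": 0,"ry": 0,"rz": 0,"jaw": 0},{"x": 0,"y": 0,"z": 0.1,"rx": 0,"ry": 0,"rz": 0,"jaw": 0},{"x": 0,"y": 0,"z": 0,"rx": 0,"ry": 0,"rz": 0,"jaw": 0}]'

```text
t: 15.2
tcp_pos: [0.4249, 0.2412, 0.0798]
tcp_rot: [3.14, -0.001, 2.354]
force: [-0.4, -0.1, -0.5]
finger_gap: 0.271
```

```bash
python3 -c "
from h import *
delta([.4239,.2404,.0768],135)"
```

```text
t 15.2 p [0.4249 0.2412 0.0798] rpy [ 1.7988e+02 -5.0000e-02  1.3486e+02] q [-0.44  0.26 -0.19  2.05  0.06  0.83  0.12] F [-0.4 -0.1 -0.5] T [-0.03 -0.01 -0.02] gap 0.271
units [ 0.003 -0.031  0.074]
rotvec [ 0.002  -0.0008 -0.0025]
```

servo_tool --motion '[{"x": 0,"y": -0.02,"z": 0.06,"rx": 0.002,"ry": 0,"rz": 0,"jaw": 0},{"x": 0,"y": 0,"z": 0,"rx": 0,"ry": 0,"rz": 0,"jaw": 0},{"x": 0,"y": 0,"z": 0,"rx": 0,"ry": 0,"rz": 0,"jaw": 40},{"x": 0,"y": 0,"z": 0,"rx": 0,"ry": 0,"rz": 0,"jaw": 70},{"x": 0,"y": 0,"z": 0,"rx": 0,"ry": 0,"rz": 0,"jaw": 100},{"x": 0,"y": 0,"z": 0,"rx": 0,"ry": 0,"rz": 0,"jaw": 100},{"x": 0,"y": 0,"z": 0,"rx": 0,"ry": 0,"rz": 0,"jaw": 100},{"x": 0,"y": 0,"z": 0,"rx": 0,"ry": 0,"rz": 0,"jaw": 100}]'

```text
t: 16.0
tcp_pos: [0.4244, 0.2406, 0.0776]
tcp_rot: [3.141, -0.001, 2.354]
force: [0.1, -0.2, 0.2]
finger_gap: 1.001
```

servo_tool --motion '[{"x": 0,"y": 0,"z": -0.3,"rx": 0,"ry": 0,"rz": 0,"jaw": 100},{"x": 0,"y": 0,"z": -0.7,"rx": 0,"ry": 0,"rz": 0,"jaw": 100},{"x": 0,"y": 0,"z": -0.9,"rx": 0,"ry": 0,"rz": 0,"jaw": 100},{"x": 0,"y": 0,"z": -0.9,"rx": 0,"ry": 0,"rz": 0,"jaw": 100},{"x": 0,"y": 0,"z": -0.5,"rx": 0,"ry": 0,"rz": 0,"jaw": 100},{"x": 0,"y": 0,"z": 0,"rx": 0,"ry": 0,"rz": 0,"jaw": 100}]'

```text
t: 16.6
tcp_pos: [0.4266, 0.242, 0.2138]
tcp_rot: [3.133, 0.001, 2.354]
force: [0.3, -0.6, -0.6]
finger_gap: 0.998
```

Run:
```python
from h import *
st()
w,c=snap('wrist','w6'); s,_=snap('scene','s6')
a=cv2.resize(w[80:330,120:400],(560,500),interpolation=cv2.INTER_CUBIC)
b=cv2.resize(s[115:195,165:245],(240,250),interpolation=cv2.INTER_CUBIC);d=cv2.resize(s[160:240,240:320],(240,250),interpolation=cv2.INTER_CUBIC)
cv2.imwrite('pics/c6.png',np.hstack([a,np.vstack([b,d])])[:,:,::-1])
```

```text
t 16.6 p [0.4266 0.242  0.2138] rpy [1.7951e+02 7.0000e-02 1.3489e+02] q [-0.42  0.11 -0.19  1.9   0.02  1.13  0.16] F [ 0.3 -0.6 -0.6] T [0.02 0.01 0.03] gap 0.998
```

View pics/c6.png

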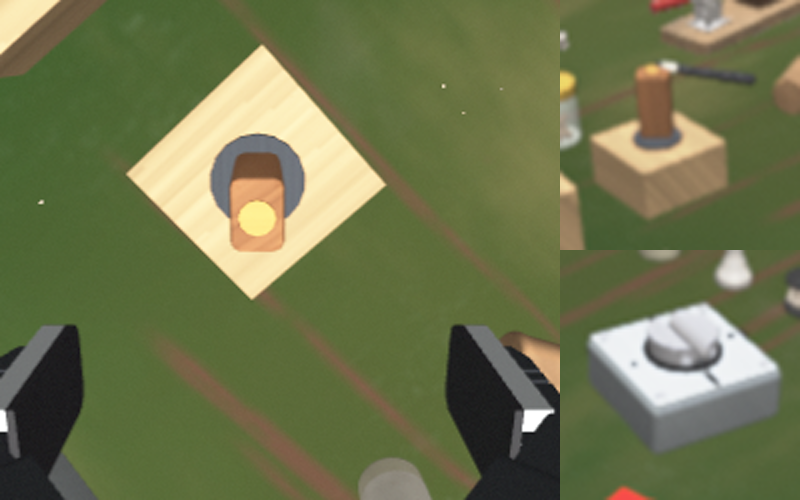

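The driver stands upright in the stand with its guard flat on the wood (crop 257,180), and the gripper is clear of it. The slot still points along the bars.

```bash
python3 -c "
from h import *
print(ticket.finish_job())"
```

```text
the job is handed in; nothing more can be done
None
```

The job is done and handed in at about 16.6 s of the 48 s. I took the driver from the small wooden stand, turned the slotted switch a quarter turn clockwise to its stop, and stood the driver back in the same hole.

**Last checks:**
- **Switch:** torque rose from about 0.08 to 0.22 N m at the stop. After lifting the blade out, the slot measured -105.9°, against -106.1° expected from the dots. The bar itself read -103.5° in that picture, but it is short and the reading rough. Two earlier readings of both bars agree with about -106°.
- **Driver:** the final pictures show it upright in the hole with its guard flat on the wood. The gripper was open and about 90 mm above the top of the handle's seated height, touching nothing. Measured forces stayed under about 6 N at every reading.

**What went wrong on the way:**
- The first move call was refused because the rows lacked some keys.
- I first turned the wrist the wrong way, up against the last joint's range (2.92 of 2.94 rad), and turned it back before grasping. This cost about 3 s.
- The wrist and top cameras disagreed by about 3 mm on the box centre. I used a point between them, and the blade went in without resistance.

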